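# Catch the toy wheels from the feeder and hold the tray ready

## Robot

A 6-joint arm with a two-finger parallel gripper is mounted at the origin on the work surface. World frame = base frame: x ahead of the robot, y to its left, z up, the work surface at z = 0. Lengths are in m, angles in rad, forces in N, time in s.
With the tool pointing down it reaches from about 0.3 to 0.95 m from the base axis. Payload 3.1 kg.
Tool frame: the origin (TCP) lies midway between the tips of the shut fingers; the grasp point (between the pads) lies 19 mm behind it (env.hold_point_z is the distance from the TCP to the grasp point, in m); z points along the fingers, y is the line along which they close (so a half turn about z gives the same grasp; the last joint's range is limited). The gripper opens to 85 mm and grips with 20 to 120 N. Pads are 22 mm wide; open, the fingers measure 114 mm over their backs; the gripper's body (76 mm by 85 mm) begins 54 mm behind the grasp point. The pads swing forward as they close: fully open they stand 13 mm farther back than shut.
Start: joints at [-1.301, 0.308, 1.634, -0, 1.2, -0.07], TCP at [0.208, -0.589, 0.231] pointing down, gripper open.
Joint ranges: [-3.06, 3.06], [-0.79, 1.96], [0.05, 2.63], [-1.19, 4.34], [0.05, 2.64], [-2.94, 2.94]. Speed limits (rad/s): [2.79, 2.79, 3.14, 3.14, 3.14, 3.14].

## Interface

Orientations are given as a 3x3 rotation matrix whose columns are the frame's x, y, z axes.
In Python, from station import status, viewer, order, env gives the robot as it stands.
- The arm moves only by the tool step_arm, never from a script. Its argument "series" is a list of rows, each a list of 6 numbers: the shift along the world's x, y, z in units of 500 mm (1.0 is 500 mm), then the turn, a rotation vector about the world's x, y, z in units of 2 pi rad (1.0 is 2 pi rad). A call has 1 to 20 rows; each row is the pose to reach, as a shift and turn from the pose commanded when the call began, turning the shorter way round; what a row does not reach only later rows make up. A row lasts 1/10 s, in which the tool goes at most 50 mm and 8.59 degrees, less where a joint would pass 70% of its speed; a pose out of reach is approached as far as the arm can. A call with a number of a shift or a turn outside -1 to 1 is refused whole. A call with a gripper value outside its range is refused whole. "fingers" is the closure, from 0 (fully open) to 1 (shut), set as the call begins (left out, the last holds). The fingers move at their own pace and stop on an object; "force" is the grip in N (left out, the last holds). Time passes only in rows, so rows that repeat a pose let the fingers close. It gives the time, the measured TCP pose, the force, the opening and the grip force at its end, in the units of the state.
- status.read_state(): the state, without advancing time (a new reading comes with each control period).
- viewer.grab_frame(name): name is "side" or "top" or "wrist"; returns a dict with "pixels" (480x640x3 uint8, blue, green, red), "fov_y" (degrees; the focal length in pixels is half the picture's height over the tangent of half this angle, whatever the lens; pixels are square), "cx", "cy" (the principal point, pixels), "distortion" ([k1, k2, p1, p2, k3] as OpenCV has them; the pictures are not rectified), "xyz" and "rotation" of the camera in the world. Camera axes: x right, y up, looking along -z (the intrinsics and any distortion apply to the point x, -y, -z); pixel columns grow to the right and rows downward; lengths in m; the calibration is good to about 2 mm. A picture is of the moment at which its call begins. There is no depth.
- order.hand_in(): hands the job in; it is judged then, once.
The state is a dict: "time": time; "joint_positions": joint angles; "joint_vel": joint speeds; "effort": joint torques, N m; "ee_pos": TCP position; "tool_rot": TCP orientation; "ft_force": force on the tool from outside, world axes, zero at the start; "torque": the same for the moment, N m; "gripper_width": finger opening in m; "gripper_force": force on a finger pad.
Only numpy, scipy, OpenCV 4.12 (cv2) and the standard library are available. Lean on these libraries where they do the work, as an engineer would, in place of code of your own. Each camera call takes 0.05 s, during which the arm holds its last target. There are 200 camera calls.

## Task

Pick up the plywood carrying tray by its hand board, hold its empty bay under the mouth of the wheel feeder and lift the gate's plate with the tray's rim so that all four toy wheels slide into that bay. Then let the gate drop shut, draw the tray out and hold it level and still in the air, its underside a good 15 cm above the bench, wheels in their bay and the axle dowels still in theirs, touching nothing but the gripper. Finish while holding it so; do not put it down, and leave the other things on the bench where they are.

Things in the scene. Friction and masses are not known exactly. Their poses are not given: they have to be found in the camera images.
- tray: plain plywood carrying tray, open on top, 120 mm wide (x), 274 mm long (y); outer walls 45 mm high, 6 mm thick; floor 6 mm. An upright hand board 12 mm thick (faces to +y and -y) crosses its middle, 155 mm high, parting it into two bays, each 108 x 125 mm inside: the -y one is empty, the +y one holds two dowels. 0.37 to 0.6 kg. Origin: centre of its underside, z up
- handle (a point): middle of the hand board's top rail, 135 mm above the tray's underside; the rail is 100 mm long along the tray's x, 12 mm thick along the tray's y and 40 mm high (115 to 155 mm up); open hand hole below it. Axes as the tray's
- bay (a point): centre of the floor of the tray's empty bay, 68.5 mm from the hand board's middle towards the tray's -y. Axes as the tray's
- feeder: wheel feeder, fixed on the bench: steel trough, 46 mm wide inside, sloping 38 degrees down to its mouth. Origin: on the bench below the middle of the lip; +y points level out of the mouth, the trough climbs to -y. Uprights start 108 mm behind the lip, the base board (12 mm high) 30 mm behind; gate posts reach 83 mm above the lip, 10 mm in front of it, 44 mm to each side
- lip (a point): middle of the edge of the trough's floor at the mouth, 177 mm above the bench, where the wheels slide off. Axes as the feeder's
- plate (a point): centre of the underside of the gate's lifting plate: level aluminium, 72 mm wide (x), 70 mm deep (y), hung by straps from the gate blade, 6 to 76 mm behind the lip, its underside 107 mm above the bench with the gate shut. A container's rim pushed up under it lifts the gate; the space below it is free. Axes as the feeder's
- gate (a joint): how far the gate is lifted, m: 0 = shut, stop at 0.038; about 0.017 lets the wheels start out, 0.025 or more lets all run out within a second. Moved by about 1.5 N; falls shut by its own weight when the plate is let down
- wheel1_mid (a point): centre of a turned wooden toy wheel, 36 mm in diameter, 15 mm thick, 12 g; at the start it is number 1 from the gate of the four lying in a row in the feeder's trough. z along its axle
- wheel2_mid (a point): centre of a turned wooden toy wheel, 36 mm in diameter, 15 mm thick, 12 g; at the start it is number 2 from the gate of the four lying in a row in the feeder's trough. z along its axle
- wheel3_mid (a point): centre of a turned wooden toy wheel, 36 mm in diameter, 15 mm thick, 12 g; at the start it is number 3 from the gate of the four lying in a row in the feeder's trough. z along its axle
- wheel4_mid (a point): centre of a turned wooden toy wheel, 36 mm in diameter, 15 mm thick, 12 g; at the start it is number 4 from the gate of the four lying in a row in the feeder's trough. z along its axle
- axle1_center (a point): centre of a wooden axle dowel, 12 mm in diameter, 80 mm long, 12 g, lying loose in the tray's +y bay
- axle2_center (a point): centre of a wooden axle dowel, 12 mm in diameter, 80 mm long, 12 g, lying loose in the tray's +y bay
- glue: red glue bottle, 60 mm wide, 190 mm tall, standing; origin under its middle; bystander
- jar: glass jar with a lid, 72 mm wide, 110 mm tall; origin under its middle; bystander
- mallet: wooden mallet lying flat, about 265 mm long along its x, head 120 mm across and 60 mm high; origin under its handle near the head; bystander
- tape: tape measure, 72 mm by 34 mm, 62 mm high; origin under its middle; bystander
- offcut_a: pale wood offcut 110 x 42 x 19 mm lying on the bench between the tray and the feeder; origin under its middle; bystander
- offcut_b: dark wood offcut 130 x 45 x 19 mm lying on the bench near the robot; origin under its middle; bystander

How it is judged:
By the outcome, as a careful person would: the job done as asked, in the order asked, and still so for the second after the job is handed in, while the arm keeps its last pose, push and grip.
It also fails if it takes over 48 s, if anything falls off the work surface, if the arm or the gripper's body presses on something with over 40 N, if the wrist force passes 120 N, or if a joint passes its speed limit or range.

## Working session

There is one attempt and no reset: what is moved stays moved. The work goes in short steps, Python scripts to look and compute and a tool call to move; the robot and the scene stay as the last step left them, time stands still between calls to the robot, and variables do not carry over. Pictures are saved under pics/ and viewed, at most 10 in all, crops included, and the job is handed in when it is done.

Besides the shell and the picture viewer there is one more tool, called after "Request:" as name(argument=value, ...) on one line, values as JSON. step_arm: Moves the arm, as the interface text tells. Shifts and turns lie within -1 to 1; 1 stands for 500 mm of shift or 2 pi rad of turn. Its arguments: {"type":"object","properties":{"series":{"type":"array"},"fingers":{"type":"number"},"force":{"type":"number"}},"required":["series"]}

```bash
mkdir -p pics; ls; cat > h.py <<'E'
import cv2,numpy as np,pickle
def K(f):
    F=240/np.tan(np.radians(f["fov_y"])/2); return np.array([[F,0,f["cx"]],[0,F,f["cy"]],[0,0,1.]])
def ray(f,u,v):
    p=cv2.undistortPoints(np.array([[[u,v]]],float),K(f),np.array(f["distortion"],float))[0,0]
    d=np.array(f["rotation"])@np.array([p[0],-p[1],-1.]); return np.array(f["xyz"]),d/np.linalg.norm(d)
def atz(f,u,v,z):
    o,d=ray(f,u,v); return o+d*(z-o[2])/d[2]
def proj(f,P):
    c=(np.atleast_2d(P)-np.array(f["xyz"]))@np.array(f["rotation"]); c=c*[1,-1,-1]
    return cv2.projectPoints(c.reshape(-1,1,3),np.zeros(3),np.zeros(3),K(f),np.array(f["distortion"],float))[0][:,0]
def load(n): return pickle.load(open(n+".pkl","rb"))
def grab(n,tag):
    from station import viewer
    f=viewer.grab_frame(n); pickle.dump(f,open(tag+".pkl","wb")); cv2.imwrite("pics/%s.png"%tag,np.array(f["pixels"])); return f
E
python3 - <<'E'
from h import *
for n in("side","top"):
    f=grab(n,n+"0"); print(n,f["fov_y"],f["xyz"],np.round(f["rotation"],3).tolist(),f["distortion"])
from station import env,status; print(env.hold_point_z,status.read_state())
E
```

```text
pics
side 52.98746644301518 [ 0.18374217 -0.94942071  0.9065998 ] [[0.946, 0.173, -0.273], [-0.323, 0.547, -0.772], [0.015, 0.819, 0.573]] [-0.09221508  0.          0.          0.          0.        ]
top 54.858973082109095 [0.40763039 0.04907777 1.10496601] [[-0.011, 0.992, -0.126], [-1.0, -0.009, 0.017], [0.015, 0.126, 0.992]] [0.00435996 0.         0.         0.         0.        ]
0.0187 {'time': 0.1, 'joint_positions': array([-1.30072488e+00,  3.08943651e-01,  1.63506188e+00,  2.14773703e-05,
        1.19974575e+00, -6.96409069e-02]), 'joint_vel': array([ 3.13056430e-05, -3.03629360e-04, -3.26576055e-03, -9.84823440e-04,
        2.04672490e-04,  2.22847496e-04]), 'effort': array([-6.03536264e-04, -4.16407371e+01, -2.77644199e+01, -1.11216041e-04,
        4.05448547e-03,  1.23487712e-05]), 'ee_pos': array([ 0.20807115, -0.58853984,  0.23014468]), 'tool_rot': array([[ 9.42853203e-01,  3.33207936e-01, -5.56632709e-04],
       [ 3.33208357e-01, -9.42850911e-01,  2.08572321e-03],
       [ 1.70157869e-04, -2.15200548e-03, -9.99997670e-01]]), 'ft_force': array([ 0.2160185 ,  0.31410128, -0.46861237]), 'torque': array([ 0.05897924, -0.05507   ,  0.04056154]), 'gripper_force': 0.0, 'gripper_width': 0.08582311547224379}
```

View pics/top0.png

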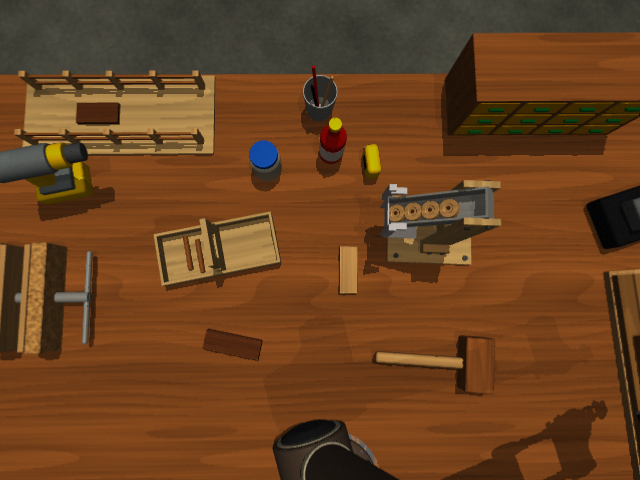

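View pics/side0.png

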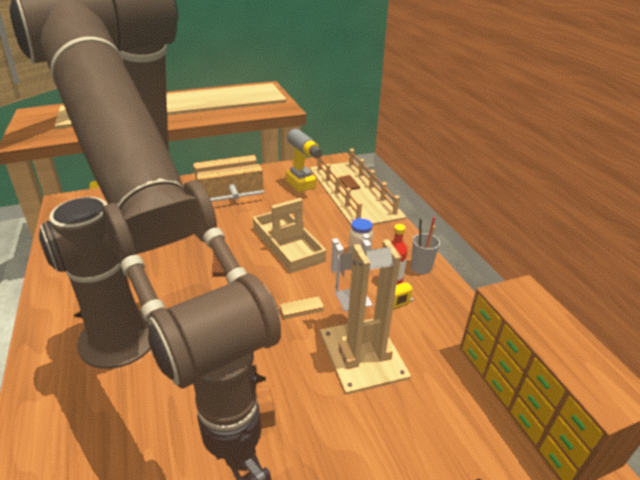

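The top view shows the tray at about (217,250), with dowels in its left (+y) bay. The feeder mouth is at about (390,205) and the trough climbs to the right. The side view shows both as well. I'll enlarge crops to get the corners.

```bash
python3 - <<'E'
from h import *
t=cv2.imread("pics/top0.png"); s=cv2.imread("pics/side0.png")
def crop(im,x,y,w,h,k):
    c=cv2.resize(im[y:y+h,x:x+w],None,fx=k,fy=k,interpolation=cv2.INTER_CUBIC)
    for i in range(0,w,10):
        cv2.line(c,(i*k,0),(i*k,8 if (x+i)%50 else 20),(255,255,255),1)
        if (x+i)%20==0: cv2.putText(c,str(x+i),(i*k,20),0,.4,(0,255,255),1)
    for j in range(0,h,10):
        cv2.line(c,(0,j*k),(8,j*k),(255,255,255),1)
        if (y+j)%20==0: cv2.putText(c,str(y+j),(8,j*k+4),0,.4,(0,255,255),1)
    return c
a=crop(t,150,200,135,95,6)[:, :800];cv2.imwrite("pics/ct.png",a[:600])
cv2.imwrite("pics/cf.png",crop(t,370,170,133,100,6))
cv2.imwrite("pics/cs.png",crop(s,240,190,180,200,3))
E
```

```text
(no output)
```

View pics/ct.png

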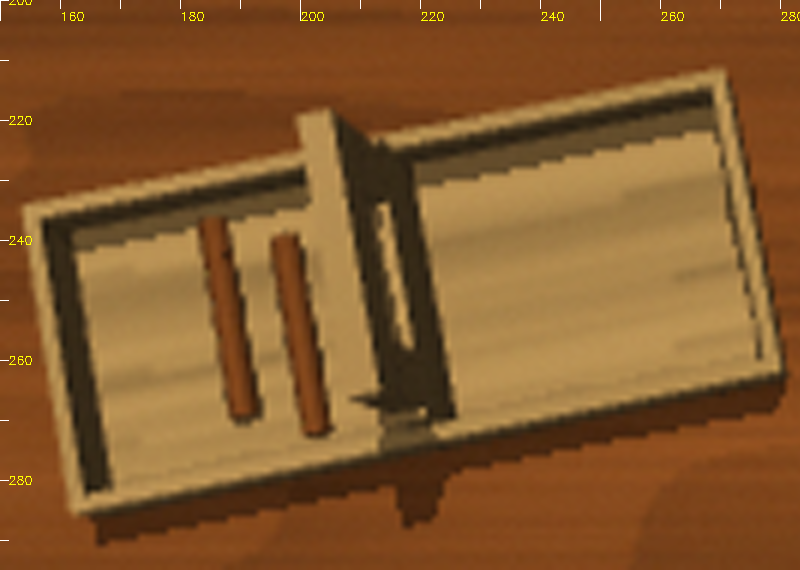

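View pics/cf.png

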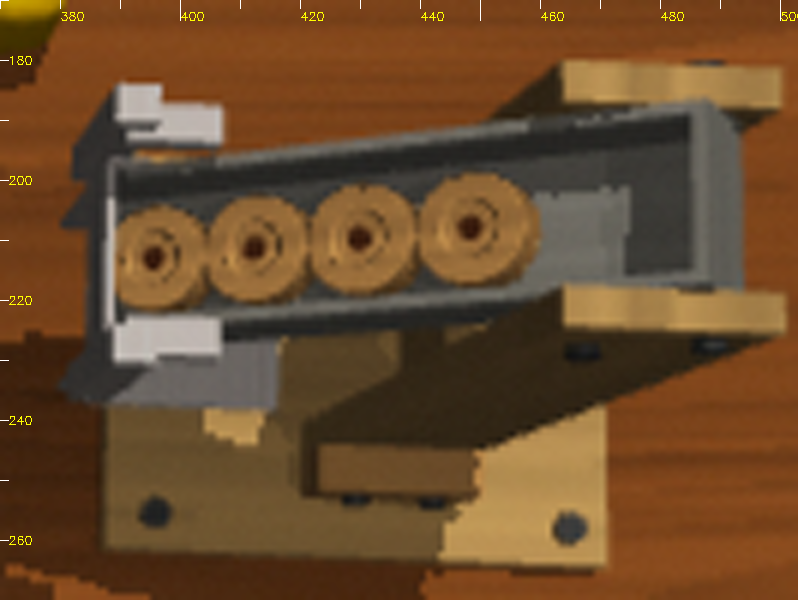

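View pics/cs.png

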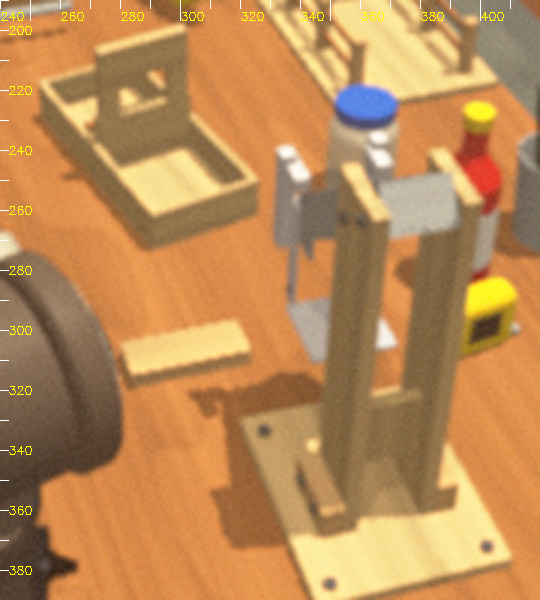

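```bash
cat > fit.py <<'E'
from h import *
from scipy.optimize import least_squares
T,S=load("top0"),load("side0")
def P(x,y,yaw,L):
    c,s=np.cos(yaw),np.sin(yaw); L=np.array(L,float); return np.c_[x+c*L[:,0]-s*L[:,1],y+s*L[:,0]+c*L[:,1],L[:,2]]
tt=[((60,137,45),(153.7,234.7)),((60,-137,45),(270.5,211.7)),((-60,-137,45),(280.8,261.7)),((-60,137,45),(162,285.3)),((50,6,155),(199.5,219.2)),((50,-6,155),(205.3,218))]
ts=[((-60,137,45),(254,218.3)),((60,-137,45),(325.7,250.7)),((-60,-137,45),(290,263.3)),((-50,-6,155),(272.3,206.7)),((50,-6,155),(301.7,199.3))]
def run(tt,ts,x0,extra=None):
    def r(p):
        a=proj(T,P(*p[:3],np.array([q[0] for q in tt])/1e3))-[q[1] for q in tt]
        b=proj(S,P(*p[:3],np.array([q[0] for q in ts])/1e3))-[q[1] for q in ts]
        o=[a.ravel(),b.ravel()]
        if extra: o.append(extra(p))
        return np.concatenate(o)
    s=least_squares(r,x0,loss="soft_l1"); return s.x,r(s.x).reshape(-1,2)
if __name__=="__main__":
    x,r=run(tt,ts,[.4,.2,.1]); print("tray",x.round(4)); print(r.round(1).tolist())
    ft=[((44,10,260),(393.2,187.2)),((-44,10,260),(392.8,226.7)),((-36,-76,108),(415.5,238))]
    fs=[((-36,-76,107),(345,310)),((36,-76,107),(372.3,305)),((-36,-6,107),(336,294)),((-44,10,260),(336,240.7)),((44,10,260),(366,236.7))]
    w=[(395.7,212.8),(412.3,211),(430,209.3),(448.3,207.8)]
    th=np.radians(38);c,s=np.cos(th),np.sin(th)
    def ex(p):
        L=[(0,-(p[3]+i*.036)*c+.015*s,.177+(p[3]+i*.036)*s+.015*c) for i in range(4)]
        return (proj(T,P(*p[:3],L))-w).ravel()
    x,r=run(ft,fs,[.45,-.15,0.,.02],ex); print("feeder",x.round(4)); print(r.round(1).tolist())
    for n,u,v,z in [("offA",340,247,.019),("offA",356,247,.019),("offA",357,294,.019),("offA",340,294,.019),("glue",335,125,.19),("jar",263,154,.11),("tape",371,150,.06),("mal",464,337,.06),("mal",378,357,.03),("b",204,343,.019),("b",262,347,.019)]: print(n,atz(T,u,v,z).round(3))
E
python3 fit.py
```

```text
tray [0.5264 0.2578 0.1868]
[[0.0, -0.4], [0.4, -0.1], [-0.2, 0.4], [-0.1, 0.3], [0.2, 0.2], [0.1, 0.3], [-1.7, -1.6], [0.2, -0.9], [0.4, -1.8], [0.5, 0.8], [0.6, 0.1]]
feeder [ 0.5769 -0.1185 -0.0472  0.0213]
[[-0.7, -3.7], [-1.0, 3.2], [3.2, 0.1], [0.1, 2.6], [1.0, 2.0], [-0.2, -0.4], [-2.7, -0.4], [2.6, -2.0], [-0.0, -0.1], [0.1, 0.1], [-0.1, 0.2], [0.1, -0.0]]
offA [ 0.529 -0.027  0.019]
offA [ 0.529 -0.065  0.019]
offA [ 0.419 -0.065  0.019]
offA [ 0.419 -0.025  0.019]
glue [ 0.763 -0.009  0.19 ]
jar [0.728 0.147 0.11 ]
tape [ 0.753 -0.1    0.06 ]
mal [ 0.321 -0.297  0.06 ]
mal [ 0.276 -0.108  0.03 ]
b [0.311 0.289 0.019]
b [0.3   0.156 0.019]
```

Request:
step_arm(series=[[0.02,0.03,0.1,0,0,0],[0.04,0.1,0.2,0,0,0],[0.07,0.18,0.2,0,0,-0.005],[0.1,0.26,0.2,0,0,-0.01],[0.13,0.34,0.2,0,0,-0.015],[0.16,0.42,0.2,0,0,-0.02],[0.19,0.5,0.2,0,0,-0.0244],[0.22,0.58,0.2,0,0,-0.0244],[0.25,0.66,0.2,0,0,-0.0244],[0.28,0.74,0.2,0,0,-0.0244],[0.31,0.82,0.2,0,0,-0.0244],[0.32,0.84,0.2,0,0,-0.0244],[0.32,0.84,0.2,0,0,-0.0244],[0.32,0.84,0.2,0,0,-0.0244],[0.32,0.84,0.2,0,0,-0.0244]], fingers=0)

```text
time: 1.6
ee_pos: [0.3679, -0.1704, 0.3311]
tool_rot: [[0.983, 0.184, -0.001], [0.184, -0.983, -0.0], [-0.001, 0.0, -1.0]]
ft_force: [-0.4, 0.4, -0.6]
gripper_width: 0.0852
gripper_force: 0.0
```

Request:
step_arm(series=[[0.03,0.08,0,0,0,0],[0.06,0.16,0,0,0,0],[0.09,0.24,0,0,0,0],[0.12,0.32,0,0,0,0],[0.15,0.4,0,0,0,0],[0.18,0.48,0,0,0,0],[0.21,0.56,0,0,0,0],[0.24,0.64,0,0,0,0],[0.27,0.72,0,0,0,0],[0.3,0.8,0,0,0,0],[0.316,0.857,0,0,0,0],[0.316,0.857,-0.04,0,0,0],[0.316,0.857,-0.1,0,0,0],[0.316,0.857,-0.18,0,0,0],[0.316,0.857,-0.24,0,0,0],[0.316,0.857,-0.24,0,0,0],[0.316,0.857,-0.24,0,0,0]])

```text
time: 3.3
ee_pos: [0.5269, 0.258, 0.211]
tool_rot: [[0.983, 0.184, -0.001], [0.184, -0.983, -0.001], [-0.001, 0.0, -1.0]]
ft_force: [0.4, 0.4, 0.7]
gripper_width: 0.085
gripper_force: 0.0
```

```bash
python3 - <<'E'
from h import *
f=grab("wrist","w1"); g=grab("top","t1")
from station import status
s=status.read_state(); print(s["ee_pos"],f["xyz"])
from fit import P
im=f["pixels"].copy()
for L in [(50,6,155),(50,-6,155),(-50,6,155),(-50,-6,155),(60,137,45),(60,-137,45),(-60,137,45),(-60,-137,45)]:
    q=proj(f,P(.5264,.2578,.1868,np.array([L])/1e3))[0]
    if abs(q).max()<2000: cv2.circle(im,tuple(int(v) for v in q),4,(0,255,0),1)
cv2.imwrite("pics/w1o.png",im)
E
```

```text
[0.52836999 0.25912709 0.21358204] [0.59795316 0.27146369 0.35519102]
```

View pics/w1o.png

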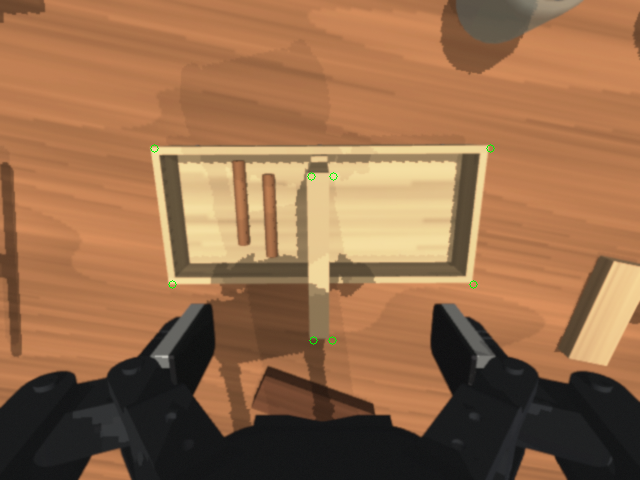

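The wrist view matches the fitted tray: rim corners land on the green marks and the board is at u≈318 between the fingers, within about 2 mm. Descending and gripping.

Request:
step_arm(series=[[0,0.002,-0.05,0,0,0],[0,0.002,-0.1,0,0,0],[0,0.002,-0.15,0,0,0],[0,0.002,-0.19,0,0,0],[0,0.002,-0.19,0,0,0],[0,0.002,-0.19,0,0,0]], fingers=0)

```text
time: 4.0
ee_pos: [0.5278, 0.2607, 0.1182]
tool_rot: [[0.983, 0.185, 0.003], [0.185, -0.983, 0.001], [0.003, -0.001, -1.0]]
ft_force: [0.2, -0.5, -0.7]
gripper_width: 0.0857
gripper_force: 0.0
```

Request:
step_arm(series=[[0,0,0,0,0,0],[0,0,0,0,0,0],[0,0,0,0,0,0],[0,0,0,0,0,0],[0,0,0,0,0,0],[0,0,0,0,0,0],[0,0,0,0,0,0],[0,0,0,0,0,0],[0,0,0,0,0,0],[0,0,0,0,0,0],[0,0,0,0,0,0],[0,0,0,0,0,0]], fingers=1, force=90)

```text
time: 5.2
ee_pos: [0.5266, 0.2604, 0.1167]
tool_rot: [[0.983, 0.185, 0.001], [0.185, -0.983, 0.0], [0.001, -0.0, -1.0]]
ft_force: [-0.7, 0.9, 5.6]
gripper_width: 0.0109
gripper_force: 89.1
```

Request:
step_arm(series=[[0,0,0.01,0,0,0],[0,0,0.03,0,0,0],[0,0,0.05,0,0,0],[0,0,0.07,0,0,0],[0,0,0.09,0,0,0],[0,0,0.1,0,0,0],[0,0,0.1,0,0,0],[0,0,0.1,0,0,0],[0,0,0.1,0,0,0]])

```text
time: 6.1
ee_pos: [0.5257, 0.26, 0.1656]
tool_rot: [[0.983, 0.185, -0.001], [0.185, -0.983, -0.001], [-0.001, 0.0, -1.0]]
ft_force: [0.6, -0.6, -6.0]
gripper_width: 0.011
gripper_force: 87.6
```

Request:
step_arm(series=[[0.002,-0.006,0,0,0,-0.0005],[0.006,-0.02,0,0,0,-0.002],[0.012,-0.04,0,0,0,-0.004],[0.02,-0.065,0,0,0,-0.0065],[0.028,-0.092,0,0,0,-0.009],[0.036,-0.12,0,0,0,-0.0115],[0.044,-0.148,0,0,0,-0.014],[0.052,-0.176,0,0,0,-0.0165],[0.06,-0.204,0,0,0,-0.019],[0.068,-0.232,0,0,0,-0.0215],[0.077,-0.26,0,0,0,-0.0245],[0.086,-0.288,0,0,0,-0.027],[0.095,-0.316,0,0,0,-0.03],[0.103,-0.342,0,0,0,-0.0325],[0.11,-0.365,0,0,0,-0.0345],[0.115,-0.38,0,0,0,-0.0362],[0.118,-0.39,0,0,0,-0.0372],[0.118,-0.392,0,0,0,-0.0372],[0.118,-0.392,0,0,0,-0.0372],[0.118,-0.392,0,0,0,-0.0372]])

```text
time: 8.1
ee_pos: [0.5851, 0.0647, 0.1662]
tool_rot: [[0.999, -0.047, -0.0], [-0.047, -0.999, 0.0], [-0.0, -0.0, -1.0]]
ft_force: [0.2, -1.1, -4.9]
gripper_width: 0.011
gripper_force: 87.7
```

```bash
python3 - <<'E'
from h import *
from fit import P
g=grab("top","t2"); s=grab("side","s2")
from station import status
st=status.read_state(); print(st["ee_pos"].round(4),np.degrees(np.arctan2(st["tool_rot"][1,0],st["tool_rot"][0,0])))
x,y,z=.585,.065,.049
out=[]
for f,c in((g,(300,140,200,150)),(s,(230,160,200,225))):
    im=cv2.resize(f["pixels"],None,fx=4 if f is g else 2,fy=4 if f is g else 2,interpolation=cv2.INTER_CUBIC);k=4 if f is g else 2
    for (p,Ls,col) in(((x,y,-.0472),[(a,b,45+z*1e3) for a in(-60,60) for b in(-137,137)]+[(a,b,155+z*1e3) for a in(-50,50) for b in(-6,6)],(0,255,0)),((.5769,-.1185,-.0472),[(a,b,107) for a in(-36,36) for b in(-76,-6)]+[(0,0,177),(23,0,177),(-23,0,177)],(255,0,255))):
        for q in proj(f,P(*p,np.array(Ls)/1e3)): cv2.circle(im,(int((q[0]+.5)*k),int((q[1]+.5)*k)),4,col,1)
    u,v,w,h=[a*k for a in c]; out.append(im[v:v+h,u:u+w])
cv2.imwrite("pics/t2o.png",out[0]);cv2.imwrite("pics/s2o.png",out[1])
E
```

```text
[0.5851 0.0647 0.1662] -2.6682420357484613
```

View pics/t2o.png

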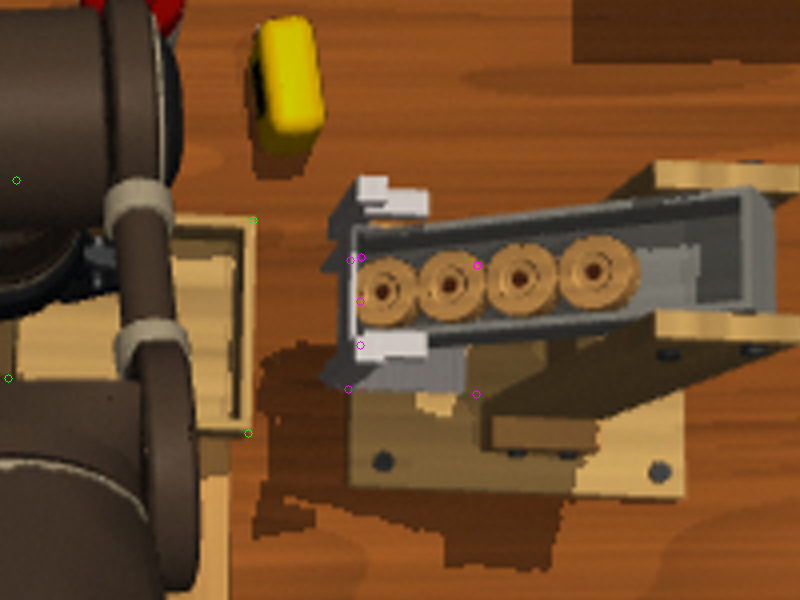

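View pics/s2o.png

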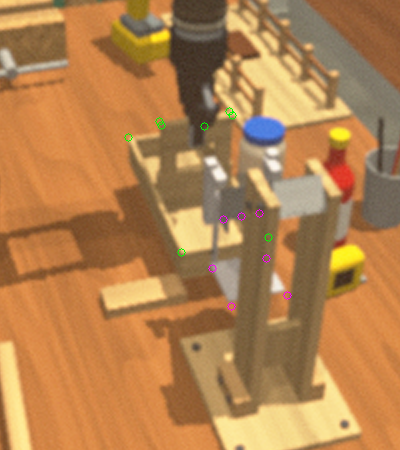

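The tray matches its predicted pose (end corner at crop (253,218)). The plate sits about 5 mm further toward +y than fitted: its rear corner is at crop (465,392) against a predicted (477,394). I'll correct for that and insert.

Request:
step_arm(series=[[0,-0.002,-0.006,0,0,0],[-0.001,-0.008,-0.012,0,0,0],[-0.002,-0.018,-0.016,0,0,0],[-0.002,-0.03,-0.016,0,0,0],[-0.003,-0.045,-0.016,0,0,0],[-0.004,-0.06,-0.016,0,0,0],[-0.004,-0.075,-0.016,0,0,0],[-0.005,-0.09,-0.016,0,0,0],[-0.006,-0.105,-0.016,0,0,0],[-0.006,-0.12,-0.016,0,0,0],[-0.007,-0.135,-0.016,0,0,0],[-0.008,-0.15,-0.016,0,0,0],[-0.008,-0.16,-0.016,0,0,0],[-0.008,-0.166,-0.016,0,0,0],[-0.008,-0.168,-0.016,0,0,0],[-0.008,-0.168,-0.016,0,0,0],[-0.008,-0.168,-0.016,0,0,0]])

```text
time: 9.9
ee_pos: [0.5813, -0.0195, 0.1583]
tool_rot: [[0.999, -0.047, -0.0], [-0.047, -0.999, 0.0], [-0.0, -0.0, -1.0]]
ft_force: [-0.2, -0.2, -5.6]
gripper_width: 0.011
gripper_force: 87.7
```

```bash
python3 - <<'E'
from h import *
g=grab("top","t3"); s=grab("side","s3"); w=grab("wrist","w3")
a=g["pixels"][150:300,300:500]; b=s["pixels"][100:400,220:440]
A=cv2.resize(a,(440,330),interpolation=cv2.INTER_CUBIC);B=cv2.resize(b,(360,491),interpolation=cv2.INTER_CUBIC)
C=cv2.resize(w["pixels"],(340,255))
o=np.zeros((600,800,3),np.uint8);o[:330,:440]=A;o[:491,440:800]=B;o[335:590,:340]=C;cv2.imwrite("pics/m3.png",o)
E
```

```text
(no output)
```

View pics/m3.png

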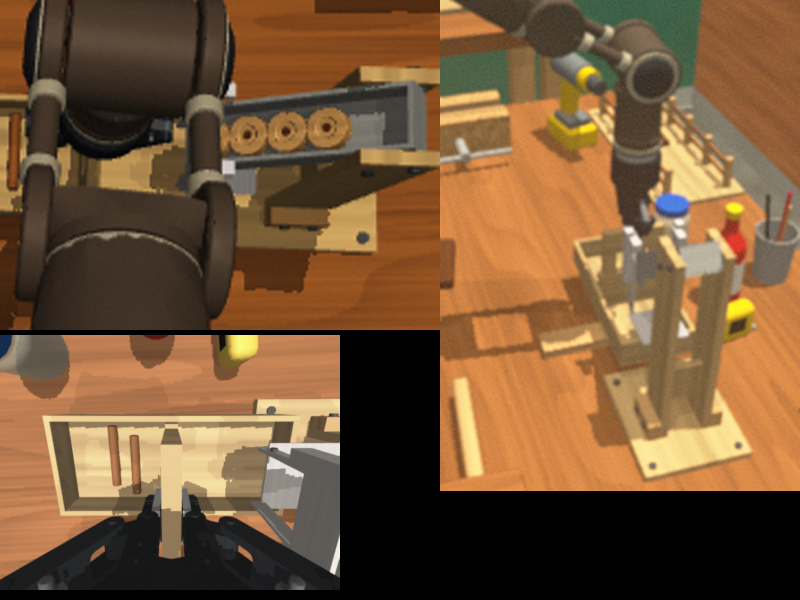

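The end wall is under the plate, the tray is level, and the dowels are in their bay. Lifting the gate now.

Request:
step_arm(series=[[0,0,0.008,0,0,0],[0,0,0.018,0,0,0],[0,0,0.028,0,0,0],[0,0,0.038,0,0,0],[0,0,0.046,0,0,0],[0,0,0.054,0,0,0],[0,0,0.064,0,0,0],[0,0,0.076,0,0,0],[0,0,0.088,0,0,0],[0,0,0.098,0,0,0],[0,0,0.102,0,0,0],[0,0,0.102,0,0,0],[0,0,0.102,0,0,0],[0,0,0.102,0,0,0],[0,0,0.102,0,0,0],[0,0,0.102,0,0,0],[0,0,0.102,0,0,0],[0,0,0.102,0,0,0],[0,0,0.102,0,0,0],[0,0,0.102,0,0,0]])

```text
time: 12.05
ee_pos: [0.5813, -0.0198, 0.2092]
tool_rot: [[0.999, -0.047, -0.0], [-0.047, -0.999, 0.0], [-0.0, -0.0, -1.0]]
ft_force: [0.5, 0.6, -7.3]
gripper_width: 0.011
gripper_force: 88.9
```

Request:
step_arm(series=[[0,0,0,0,0,0],[0,0,0,0,0,0],[0,0,0,0,0,0],[0,0,0,0,0,0],[0,0,0,0,0,0],[0,0,0,0,0,0],[0,0,0,0,0,0],[0,0,0,0,0,0]])

```text
time: 12.85
ee_pos: [0.5813, -0.0198, 0.2093]
tool_rot: [[0.999, -0.047, -0.0], [-0.047, -0.999, 0.0], [-0.0, -0.0, -1.0]]
ft_force: [-0.6, 0.3, -7.0]
gripper_width: 0.011
gripper_force: 88.9
```

```bash
python3 - <<'E'
from h import *
g=grab("top","t4"); s=grab("side","s4"); w=grab("wrist","w4")
a=g["pixels"][150:300,300:500]; b=s["pixels"][100:400,220:440]
A=cv2.resize(a,(440,330),interpolation=cv2.INTER_CUBIC);B=cv2.resize(b,(360,491),interpolation=cv2.INTER_CUBIC)
C=cv2.resize(w["pixels"],(340,255))
o=np.zeros((600,800,3),np.uint8);o[:330,:440]=A;o[:491,440:800]=B;o[335:590,:340]=C;cv2.imwrite("pics/m4.png",o)
E
```

```text
(no output)
```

View pics/m4.png

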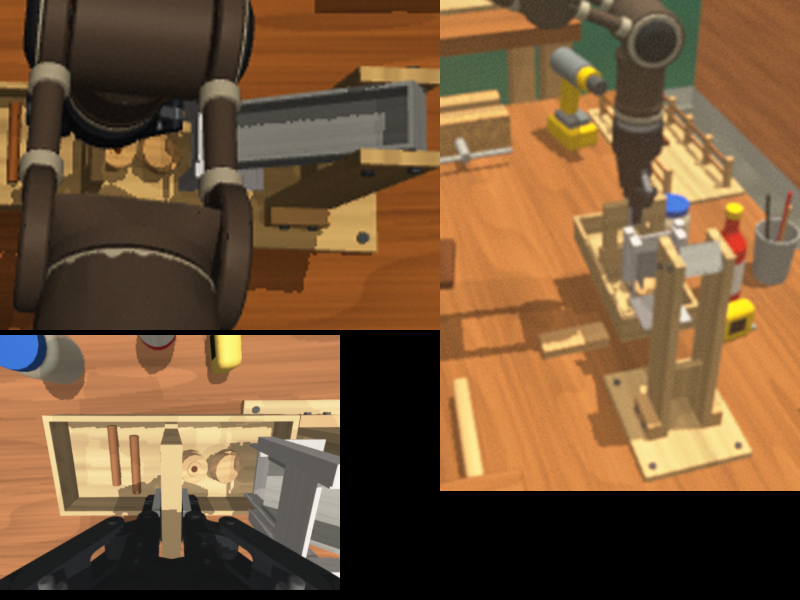

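The trough is empty and the wheels are in the bay next to the board. Lowering so the gate shuts, then withdrawing along the feeder's axis.

Request:
step_arm(series=[[0,0,-0.004,0,0,0],[0,0,-0.012,0,0,0],[0,0,-0.02,0,0,0],[0,0,-0.028,0,0,0],[0,0,-0.036,0,0,0],[0,0,-0.044,0,0,0],[0,0,-0.052,0,0,0],[0,0,-0.06,0,0,0],[0,0,-0.068,0,0,0],[0,0,-0.076,0,0,0],[0,0,-0.084,0,0,0],[0,0,-0.092,0,0,0],[0,0,-0.098,0,0,0],[0,0,-0.1,0,0,0],[0,0,-0.1,0,0,0],[0,0,-0.1,0,0,0],[0,0,-0.1,0,0,0]])

```text
time: 14.7
ee_pos: [0.5816, -0.0198, 0.1596]
tool_rot: [[0.999, -0.047, 0.001], [-0.047, -0.999, -0.0], [0.001, -0.0, -1.0]]
ft_force: [0.9, -0.4, -4.7]
gripper_width: 0.0108
gripper_force: 89.0
```

Request:
step_arm(series=[[0,0.003,0,0,0,0],[0,0.01,0,0,0,0],[0.001,0.02,0,0,0,0],[0.002,0.035,0,0,0,0],[0.002,0.05,0,0,0,0],[0.003,0.065,0,0,0,0],[0.004,0.08,0,0,0,0],[0.005,0.095,0,0,0,0],[0.006,0.11,0,0,0,0],[0.006,0.125,0,0,0,0],[0.007,0.14,0,0,0,0],[0.008,0.155,0,0,0,0],[0.008,0.17,0,0,0,0],[0.009,0.185,0,0,0,0],[0.01,0.2,0,0,0,0],[0.01,0.213,0,0,0,0],[0.01,0.222,0,0,0,0],[0.01,0.228,0,0,0,0],[0.01,0.23,0,0,0,0],[0.01,0.23,0,0,0,0]])

```text
time: 16.7
ee_pos: [0.5863, 0.0952, 0.1592]
tool_rot: [[0.999, -0.047, -0.0], [-0.047, -0.999, -0.0], [-0.0, 0.0, -1.0]]
ft_force: [0.3, -0.0, -6.4]
gripper_width: 0.0107
gripper_force: 89.0
```

Request:
step_arm(series=[[0,0,0.004,0,0,0],[0,0,0.014,0,0,0],[0,0,0.03,0,0,0],[0,0,0.05,0,0,0],[0,0,0.075,0,0,0],[0,0,0.1,0,0,0],[0,0,0.125,0,0,0],[0,0,0.15,0,0,0],[0,0,0.175,0,0,0],[0,0,0.2,0,0,0],[0,0,0.225,0,0,0],[0,0,0.25,0,0,0],[0,0,0.275,0,0,0],[0,0,0.3,0,0,0],[0,0,0.32,0,0,0],[0,0,0.335,0,0,0],[0,0,0.344,0,0,0],[0,0,0.348,0,0,0],[0,0,0.35,0,0,0],[0,0,0.35,0,0,0]])

```text
time: 18.7
ee_pos: [0.586, 0.0952, 0.3338]
tool_rot: [[0.999, -0.047, -0.001], [-0.047, -0.999, -0.0], [-0.001, 0.0, -1.0]]
ft_force: [-0.7, -0.4, -6.2]
gripper_width: 0.0109
gripper_force: 89.1
```

Request:
step_arm(series=[[0,0,0,0,0,0],[0,0,0,0,0,0],[0,0,0,0,0,0],[0,0,0,0,0,0],[0,0,0,0,0,0],[0,0,0,0,0,0],[0,0,0,0,0,0],[0,0,0,0,0,0],[0,0,0,0,0,0],[0,0,0,0,0,0]])

```text
time: 19.7
ee_pos: [0.5863, 0.0952, 0.3343]
tool_rot: [[0.999, -0.047, 0.0], [-0.047, -0.999, 0.0], [0.0, -0.0, -1.0]]
ft_force: [-0.1, 0.2, -6.4]
gripper_width: 0.0114
gripper_force: 89.0
```

```bash
python3 - <<'E'
from h import *
w=grab("wrist","w5")["pixels"]; g=grab("top","t5")["pixels"]; s=grab("side","s5")["pixels"]
w3=load("w3")["pixels"]; t0=load("top0")["pixels"]
d=cv2.absdiff(w,w3).max(2)
# slip: tray dowel bay region registration
a=cv2.cvtColor(w3,6)[145:350,80:300].astype(np.float32);b=cv2.cvtColor(w,6)[145:350,80:300].astype(np.float32)
print("shift",cv2.phaseCorrelate(a,b,cv2.createHanningWindow(a.shape[::-1],cv2.CV_32F)))
bay=w[150:345,335:570]
c=cv2.HoughCircles(cv2.medianBlur(cv2.cvtColor(bay,6),3),cv2.HOUGH_GRADIENT,1.2,25,param1=100,param2=18,minRadius=18,maxRadius=36)
print("circles",None if c is None else c[0].round())
# dark hubs
hsv=cv2.cvtColor(bay,40); m=((hsv[...,1]>120)&(hsv[...,2]<110)).astype(np.uint8)
n,_,st,ce=cv2.connectedComponentsWithStats(m); print([(ce[i].round().tolist(),int(st[i,4])) for i in range(1,n) if st[i,4]>8])
# ascii of bay
q=cv2.resize(cv2.cvtColor(bay,6),(78,32),interpolation=cv2.INTER_AREA)
for r in q: print("".join(" .:-=+*#%@"[min(9,int(v)*10//256)] for v in r))
# gate shut / bystanders: top change vs start
for n,(x,y,W,H) in dict(gate=(386,180,22,45),plate=(394,226,22,13),glue=(318,118,30,50),jar=(248,140,34,45),tape=(362,143,20,34),offA=(338,245,20,50),mal=(374,335,124,60),offB=(202,328,62,34),trough=(395,195,70,25)).items():
    print(n,cv2.absdiff(g,t0)[y:y+H,x:x+W].max(2).mean().round(1))
E
```

```text
shift ((0.675026848689896, -0.05722650514712768), 0.7850168267395271)
circles [[ 87.  97.  31.]
 [ 32. 105.  29.]]
[]
**************************************#####################################%%#
%%%%%%%%%%%%%%%%%%%%%%%%%%%%%%%%%%%%%%%%%%%%%%%%%%%%%%%%%%%%%%%%%%%%%%%%%%%%%%
++++++++++++++++++++++++++++++++++++++++++++++++++++++++++++=----------=#%%%##
*++++++++++++***++++++++++++****+++++++++++****++++++++++++=-::-----:::=%%%*--
%%#%%%%#%%%%%%%%%#%%%%%%%%%%%%%%%%%%%%%%%%%%%%%%%%%%%%%%%%#=:::-----::-+%%%=--
+%%%%%%%%%%%%%%%%%%%%%%%%%%%%%%%%%%%%%%%%%%%%%%%%%%%%%%%%%*-:::-----::-#%%#==-
-#%%%%%%%%%%%%%%%%%%%%%%%%%%%%%%%%%%%%%%%%%%%%%%%%%%%%%%%%*-:::----::-=%%%%%%%
-+#########%%%%%%%%%%%%%%%%%%%%%%%%%%%%%%%%%%%%%%%%%%%%%##=:::-----::-*%%%%%%%
--*#########%%%%%%%%%%%%%%%%%%%%%%%%####################**-:::-----::-#%%#%%%%
**##**##################################################*=-:::----::-=%%%*++*+
%%###******################***++**######################*=:::-----::-*%%#++++=
%%#+===--=++*###########*+=--=++****####################+-:::----:::-#%%#+**+-
%%#======++++**####**+========++**
[... 936 characters left out ...]
%%%%%%%%%%%%%%%%%%%%%%%%%%%%%%#=:::--::::-+%%#++++++++++
%#+===-....:------=++++++++++++++++++++++++++++++++++-:::--::::-#%%*++++++++++
%#+===-:....::---:----------------------------------------:::::=%%%+++++++++++
%#=-===:.....:----------------------------------------------::-*%%#+++++++++++
##------.    .:---------------------------------------------::-#%%*+++++++++++
**--==-:.    .:--------=+++==++++++++++++===++================+%%#++++++++++++
==-=-:.........:+******#%%%%%%%%%%%%%%%%%%%%%%%%%%%%%%%%%%%%%%%%%#++++++++++++
==::.   .........=++++++++=-------==+++++++++++++++++++++++++****+++++++++++++
gate 28.9
plate 15.1
glue 27.1
jar 86.5
tape 16.1
offA 20.4
mal 22.2
offB 30.5
trough 41.2
```

```bash
python3 - <<'E'
from h import *
from fit import P
from station import status
st=status.read_state();x,y,z=st["ee_pos"];z-=.1165;yaw=-.0472
w,g,s=load("w5"),load("t5"),load("s5")
bay=[(a,b,h) for h in(6,45) for a in(-54,54) for b in(-131,-6)]
for n,f in(("wrist",w),("top",g),("side",s)):
    q=P(x,y,yaw,np.array(bay)/1e3)+[0,0,z]; print(n,proj(f,q).round().tolist())
# expected wheel radius on wrist at face heights 21 and 36mm
for h in(21,36,51):
    c=np.array([[0,-25,h],[0,-43,h],[18,-25,h]])/1e3; p=proj(w,P(x,y,yaw,c)+[0,0,z]); print(h,p[0].round(),np.linalg.norm(p[1]-p[0]).round(1),np.linalg.norm(p[2]-p[0]).round(1))
def asc(f,x0,y0,x1,y1,W,H):
    q=f["pixels"][y0:y1,x0:x1]; lab=cv2.cvtColor(cv2.resize(q,(W,H),interpolation=cv2.INTER_AREA),cv2.COLOR_BGR2HSV)
    v=lab[...,2]
    for r in v: print("".join(" .,:-=+*o#%@"[min(11,int(k)*12//240)] for k in r))
print("wrist");asc(w,335,205,465,300,130,48)
p=proj(s,P(x,y,yaw,np.array(bay)/1e3)+[0,0,z]);a=p.min(0).astype(int);b=p.max(0).astype(int)
print("side",a,b);asc(s,a[0]-2,a[1]-8,b[0]+2,b[1]+2,int(b[0]-a[0]+4)*2,int(b[1]-a[1]+10))
E
```

```text
wrist [[495.0, 306.0], [330.0, 305.0], [517.0, 161.0], [332.0, 161.0], [522.0, 333.0], [332.0, 332.0], [551.0, 165.0], [333.0, 166.0]]
top [[351.0, 237.0], [286.0, 234.0], [352.0, 182.0], [288.0, 180.0], [352.0, 234.0], [285.0, 231.0], [354.0, 177.0], [287.0, 174.0]]
side [[319.0, 236.0], [306.0, 211.0], [360.0, 230.0], [344.0, 205.0], [320.0, 223.0], [306.0, 198.0], [361.0, 217.0], [345.0, 193.0]]
21 [359. 243.] 26.4 25.8
36 [362. 250.] 28.0 27.3
51 [364. 258.] 29.8 28.9
wrist
*******o#%%%%%%%%%%%%%%%%%%%%%%%%%@@@@@@@@@@@@@@@@@@@@@@@@@@@@@@@@@@@@@@@@@@@@@@@@@@@@@@@@@@@@@@@@@@@@@@@@@@@@@@@@@@@@@@@@@@@@@@@@
@@@@@@@@@%%%%%%%%%%%%%%%%%%%%%%%%%@@@@@@@@@@@@@@@@@@@@@@@@@@@@@@%%%%%%%%%%%%%%%%@@@%%%%%@@@@@@@@@@@@@@@@@@@@@@@@@@@@@@@@@@@@@@@@@@
@@@@@@@@@%%%%%%%%%%%%%%%%%%%%%%%%%@@@@@@@@@@@@@@@@@@@@@@@@@%%%%%%%%%%%%%%%%%%%%%%%%%%%%%@@@@@@@@@@@@@@@@@@@@@@@@@@@@@@@@@@@@@@@@@@
@@@@@@@@@%%%%%%%%%%%%%%%%%%%%%%%%%%%@@@@@@@@@@@@@@@@@@@@@@%%%%%%%%%%%%%%%%%%%%%%%%%%%%%%%%%%%%%%@@@@@@@@@@@@@@@@@@@@@@@@@@@@@@@@@@
@@@@@@@@@%%%%%%%%%%%%%%%%%%%%%%%%%%%%@@@@@@@@@@@@@@@@@@@@%%%%%%%%%%%%%%%%%%%%%%%%%%%%%%%%####
[... 11529 characters left out ...]
+====++++++++++++++++++++++++++++++++++++++++++++++++++++++++++++++++++++++++++++++++++++++++++
############%%%%%%%%%%oo**++==++++++++++++++++++++++++++++++++++++++++++++++++++++++++++++++==++++++++++++++**++********
%%##########%%%%%%%%%%##**++==++++++++++++++++++++++++++++++++++++++++++++++++++++++++++==++++++++++++********oooooooooo
##############%%%%%%%%%%oo**++++++++++++++++++++++++++++++++++++++++++++++++++++++++++++++++++++++****oooooo############
%%%%##########%%%%%%%%%%##**++++++++++++++++++++++++++++++++++++++++++++**++++************oo**********oooo########%%####
%%##############%%%%%%%%##oo**++++++++++++++++++++++++++++++++********oooooooooooooooooooooooooo******oooooo##########oo
```

```bash
python3 - <<'E'
from h import *
w,s,g=load("w5")["pixels"],load("s5")["pixels"],load("t5")["pixels"]; w3=load("w3")["pixels"];s0,t0=load("side0")["pixels"],load("top0")["pixels"]
H=lambda im,x,y:cv2.cvtColor(im[y-2:y+3,x-2:x+3],40).reshape(-1,3).mean(0).round().tolist()
for n,x,y in(("Aface",380,265),("floor",480,230),("B",440,240),("Bdark",400,240),("low",360,292),("up",380,190)):print(n,H(w,x,y),H(w3,x,y))
h=cv2.cvtColor(cv2.GaussianBlur(w,(3,3),0),40)
q=cv2.resize(h[160:320,335:505],(114,54),interpolation=cv2.INTER_AREA)
for r in q: print("".join("0123456789"[min(9,int(k)//22)] for k in r[:,1]))
for n,a,b in(("side",s,s0),("top",g,t0)):
    a=cv2.GaussianBlur(a,(3,3),0).astype(int);b=cv2.GaussianBlur(b,(3,3),0).astype(int)
    m=(((a-b).min(2)>12)).astype(np.uint8)
    k,_,st,ce=cv2.connectedComponentsWithStats(m); print(n,[st[i].tolist() for i in range(1,k) if st[i,4]>25])
E
```

```text
Aface [18.0, 103.0, 239.0] [21.0, 90.0, 241.0]
floor [21.0, 91.0, 240.0] [18.0, 100.0, 143.0]
B [19.0, 101.0, 242.0] [18.0, 101.0, 139.0]
Bdark [15.0, 111.0, 151.0] [19.0, 96.0, 227.0]
low [18.0, 100.0, 160.0] [18.0, 100.0, 163.0]
up [21.0, 87.0, 243.0] [22.0, 86.0, 244.0]
444444444444444444444444444444444444444444444444444444444444444444444444444444444444444444444444444444444444444444
444444444444444444444444444444444444444444444444444444444444444444444444444444444444444444444444444444444444444444
444444444444444444444444444444444444444444444444444444444444444444444444444444444444444444444444444444444444444444
444444444444444444444444444444444444444444444444444444444444444444444444444444444444444444444444444444444444444444
444444444444444444444444444444444444444444444444444444444444444444444444444444444444444444444444444444444444444444
444444444444444444444444444444444444444444444444444444444444434444444444444444444444444444444444444444444444444444
443444444444444444444443333333333333333333333333333333333333333333333333333333333333333333333333333333333333333334
444444444444444444444
[... 5896 characters left out ...]
 139, 7013], [90, 343, 49, 24, 516], [198, 418, 63, 62, 1524], [265, 474, 6, 6, 27]]
top [[310, 82, 10, 24, 165], [305, 102, 13, 20, 163], [318, 108, 5, 23, 60], [308, 149, 20, 13, 186], [0, 153, 22, 8, 66], [206, 158, 20, 11, 157], [230, 168, 16, 4, 47], [312, 171, 47, 66, 1581], [207, 182, 50, 48, 1050], [389, 184, 18, 10, 135], [289, 195, 20, 18, 279], [262, 198, 14, 24, 258], [387, 202, 87, 36, 740], [288, 213, 25, 22, 193], [211, 242, 9, 27, 94], [55, 252, 36, 91, 492], [265, 263, 15, 4, 26], [166, 279, 41, 11, 159], [252, 278, 27, 7, 60], [15, 294, 6, 7, 35], [394, 356, 68, 12, 514], [445, 401, 162, 79, 4431], [273, 420, 62, 60, 1678], [346, 432, 51, 48, 631], [306, 445, 38, 35, 1087]]
```

```bash
python3 -c "
from station import order; print(order.hand_in())"
```

```text
the job is handed in; nothing more can be done
None
```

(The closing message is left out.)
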